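# Put the stapler, cartridge and pen cup back on their own rests

## Task

After the printer cart was wiped, the stapler, the ink cartridge and the pen cup were put back on each other's cork rests. Put each on the rest cut to its shape (stapler on the long one, cartridge on the short rectangular one, pen cup on the round one), upright in the middle, the stapler and cartridge lined up lengthwise with theirs either way round; a rest holds only one thing at a time, and the bare white tile is free for parking. Tip nothing over, and leave the marble dish, the acrylic block and the note block where they are.

Things in the scene. Friction and masses are not known exactly. Their poses are not given: they have to be found in the camera images.
- stapler: chrome desk stapler lying on its black base, 135 mm long (x), 36 mm wide at the base (y), about 52 mm high, 0.26 kg. Origin: centre of its underside. z up. Its chrome arm is 26 mm wide, with flat parallel sides (a 30 mm wide head for the 30 mm at the +x end), from 14 to 48 mm above the underside: grip it there across y, at the middle of the length. Starts on the short rest, overhanging its ends.
- cartridge: white ink cartridge, a narrow upright box 75 mm long (x), 34 mm wide (y), 52 mm high with a 7 mm high cap on top (59 mm in all), 0.09 kg. Origin: centre of its underside, z up. Grip across y. Starts on the round rest.
- pen_cup: empty orange plastic pen cup, round, 62 mm across at the rim, 58 mm at the foot, 95 mm high, wall 3 mm, 0.08 kg. Origin: centre of its underside, z up. Can be gripped across the outside below the rim. Starts on the long rest.
- rest_long: long cork rest for the stapler, a flat rectangle 170 mm (x) by 64 mm (y), 4 mm thick, fixed. Origin: centre of its underside, on the cart top; its top is 4 mm higher.
- rest_round: round cork rest for the pen cup, a flat disc 100 mm across, 4 mm thick, fixed. Origin: centre of its underside; its top is 4 mm higher.
- rest_short: short rectangular cork rest for the cartridge, 105 mm (x) by 72 mm (y), 4 mm thick, fixed. Origin: centre of its underside; its top is 4 mm higher.
- tile: bare white ceramic tile, 120 by 120 mm, 6 mm thick, fixed, empty at the start: the free spot. Origin: centre of its underside; its top is 6 mm higher.
- dish: round glass dish with three marbles in it, 84 mm across, 28 mm high, loose; to be left alone. Origin: centre of its underside.
- acrylic: clear acrylic block, 60 by 60 by 25 mm high, loose; to be left alone. Origin: centre of its underside.
- notes: block of plain note paper, 76 by 76 by 28 mm high, loose; to be left alone. Origin: centre of its underside.
Not all that is in view belongs to the job. Leave any blue or yellow look-alike of the cartridge alone.

How it is judged:
At the end, for the whole second after the job is handed in: Stapler on the long rest, cartridge on the short, pen cup on the round one: each flat and upright (0.1 rad), centred within 12 mm, stapler and cartridge lengthwise along theirs within 0.17 rad either way round, all released and at rest (horizontal distance between stapler and rest_long below 0.012 m and z of stapler in the frame of rest_long between 0.001 and 0.008 m and angle between each of stapler, cartridge, pen_cup's own z axis and vertical below 0.1 rad and linear speed of each of stapler, cartridge, pen_cup below 0.02 m/s and angular speed of each of stapler, cartridge, pen_cup below 0.2 rad/s and angle between the x axis of stapler and the x axis of rest_long, either way round below 0.17 rad and horizontal distance between cartridge and rest_short below 0.012 m and z of cartridge in the frame of rest_short between 0.001 and 0.008 m and angle between the x axis of cartridge and the x axis of rest_short, either way round below 0.17 rad and horizontal distance between pen_cup and rest_round below 0.012 m and z of pen_cup in the frame of rest_round between 0.001 and 0.008 m); the robot touches nothing.
It fails at once if the stapler, cartridge or pen cup is tipped over (angle between any of stapler, cartridge, pen_cup's own z axis and vertical above 0.8 rad).
It fails at once if the marble dish is shifted by more than 30 mm (distance of dish from where it was at the start of the episode above 0.03 m).
It fails at once if the acrylic block is shifted by more than 30 mm (distance of acrylic from where it was at the start of the episode above 0.03 m).
It fails at once if the note block is shifted by more than 30 mm (distance of notes from where it was at the start of the episode above 0.03 m).
It also fails if it takes over 120 s, if anything falls off the work surface, if the arm or the gripper's body presses on something with over 40 N, if the wrist force passes 120 N, or if a joint passes its speed limit or range.

## Robot

A 6-joint arm with a two-finger parallel gripper is mounted at the origin on the work surface. World frame = base frame: x ahead of the robot, y to its left, z up, the work surface at z = 0. Lengths are in m, angles in rad, forces in N, time in s.
With the tool pointing down it reaches from about 0.325 to 0.9 m from the base axis. Payload 6.1 kg.
Tool frame: the origin (TCP) lies at the very end of the fingers, on their centre line; the grasp point (between the pads) lies 19 mm behind it (arm.grip_depth is the distance from the TCP to the grasp point, in m); z points along the fingers, y is the line along which they close (so a half turn about z gives the same grasp; the last joint's range is limited). The gripper opens to 85 mm and grips with 20 to 120 N. Pads are 22 mm wide; open, the fingers measure 114 mm over their backs; the gripper's body (76 mm by 85 mm) begins 54 mm behind the grasp point. The pads swing forward as they close: fully open they stand 13 mm farther back than shut.
Start: joints at [-1.229, 0.22, 1.526, -0, 1.395, -0.126], TCP at [0.282, -0.558, 0.231] pointing down, gripper open.
Joint ranges: [-2.98, 2.98], [-0.91, 2.08], [0.09, 2.57], [-1.24, 4.39], [0.2, 2.65], [-2.68, 2.68]. Speed limits (rad/s): [2.57, 2.57, 3.01, 3.14, 3.14, 3.14].

## Interface

Orientations are given as a rotation vector (axis times angle).
In Python, from rig import arm gives the robot as it stands.
- The arm moves only by the shell command python3 -m crank 'ROWS'. ROWS is JSON, a list of rows, each an object with "jaw": the finger opening in cm, from 0 to 8.54; "dp": the shift along the tool's x, y, z in cm, a list of three; "twist": the turn, a rotation vector about the tool's x, y, z in rad, a list of three. A call has 1 to 5 rows; each row is the pose to reach, as a shift and turn from the pose commanded when the call began, along the tool's axes at that moment; what a row does not reach only later rows make up. A row lasts 1/8 s, in which the tool goes at most 62.5 mm and 10.7 degrees, less where a joint would pass 70% of its speed; a pose out of reach is approached as far as the arm can. A call with a gripper value outside its range is refused whole. The fingers move at their own pace and stop on an object; the grip force is fixed at half the most. Time passes only in rows, so rows that repeat a pose let the fingers close. It gives the time, the measured TCP pose, the force, the opening and the grip force at its end, in the units of the state.
- arm.get_obs(): the state, without advancing time (a new reading comes with each control period).
- arm.grab_frame(name): name is "scene" or "side" or "wrist"; returns a dict with "frame" (420x560x3 uint8, red, green, blue), "camera_matrix" (3x3 intrinsics, pixels), "k1" (the pictures are not rectified: a ray, as slopes to the right and down, at radius r is drawn at 1 + k1 r^2 times it, then the intrinsics apply), "view" (4x4, takes a point from world to camera coordinates). Camera axes: x right, y down, z forward; pixel columns grow to the right and rows downward; lengths in m; the calibration is good to about 2 mm. A picture is of the moment at which its call begins. There is no depth.
- arm.close_job(): hands the job in; it is judged then, once.
The state is a dict: "time_s": time; "joints": joint angles; "qd": joint speeds; "effort": joint torques, N m; "tool_pos": TCP position; "eef_rot": TCP orientation; "ft_force": force on the tool from outside, world axes, zero at the start; "wrist_torque": the same for the moment, N m; "grip_width": finger opening in m; "grip_force": force on a finger pad.
Only numpy, scipy, OpenCV 4.12 (cv2) and the standard library are available. Lean on these libraries where they do the work, as an engineer would, in place of code of your own. Each camera call takes 0.05 s, during which the arm holds its last target. There are 200 camera calls.

## Working session

There is one attempt and no reset: what is moved stays moved. The work goes in short steps, Python scripts to look and compute and a shell command to move; the robot and the scene stay as the last step left them, time stands still between calls to the robot, and variables do not carry over. Pictures are saved under pics/ and viewed, at most 14 in all, crops included, and the job is handed in when it is done.

```bash
ls; mkdir -p pics
cat > h.py <<'E'
import numpy as np, cv2
from rig import arm
from scipy.spatial.transform import Rotation as R
def grab(n,save=None):
    f=arm.grab_frame(n)
    if save: cv2.imwrite('pics/'+save,f['frame'][:,:,::-1])
    return f
def ray(f,uv):
    K=np.array(f['camera_matrix']);k=f['k1'];V=np.array(f['view'])
    uv=np.atleast_2d(np.array(uv,float))
    s=cv2.undistortPoints(uv[:,None],K,np.array([k,0,0,0,0.]))[:,0]
    d=np.c_[s,np.ones(len(s))]@V[:3,:3]
    return -V[:3,:3].T@V[:3,3],d
def plane(f,uv,z):
    c,d=ray(f,uv); return c+d*((z-c[2])/d[:,2])[:,None]
E
python3 - <<'E'
from h import *
a=grab('scene','s0.png');b=grab('side','d0.png');c=grab('wrist','w0.png')
for f in (a,b,c): print(f['k1'],np.round(f['camera_matrix'],1).tolist(),np.round(f['view'],3).tolist())
o=arm.get_obs();print(o['tool_pos'],R.from_rotvec(o['eef_rot']).as_matrix().round(3))
E
```

```text
pics
-0.02086312253366589 [[417.1, 0.0, 281.5], [0.0, 417.1, 211.4], [0.0, 0.0, 1.0]] [[0.342, 0.94, 0.012, -0.152], [0.744, -0.262, -0.615, -0.384], [-0.575, 0.219, -0.788, 1.512], [0.0, 0.0, 0.0, 1.0]]
-0.08685403448019931 [[414.5, 0.0, 285.5], [0.0, 414.5, 199.3], [0.0, 0.0, 1.0]] [[-0.973, -0.23, 0.011, 0.531], [-0.173, 0.698, -0.695, 0.141], [0.152, -0.678, -0.719, 1.065], [0.0, 0.0, 0.0, 1.0]]
-0.020688339557062934 [[319.9, 0.0, 277.9], [0.0, 319.9, 210.5], [0.0, 0.0, 1.0]] [[0.452, -0.892, -0.002, -0.625], [-0.853, -0.432, 0.291, -0.038], [-0.26, -0.13, -0.957, 0.38], [0.0, 0.0, 0.0, 1.0]]
[ 0.28168303 -0.55741639  0.2304434 ] [[ 0.893  0.451 -0.   ]
 [ 0.451 -0.893  0.001]
 [ 0.    -0.001 -1.   ]]
```

View pics/s0.png

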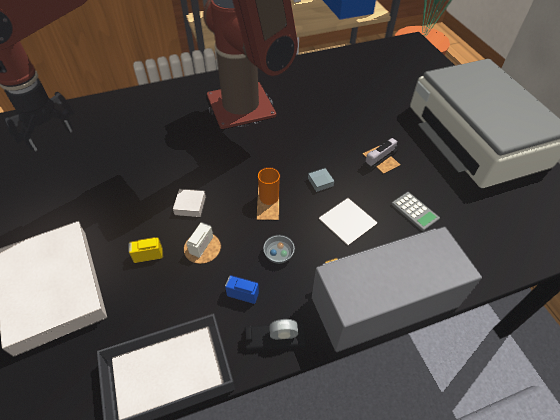

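View pics/d0.png

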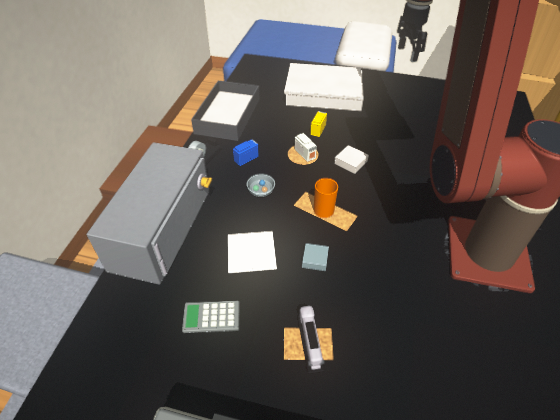

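Both views show the cup (scene 268,185) on the long rest, the cartridge (201,243) on the round one, the stapler (381,153) on the short one, and the tile (348,221) free. Dish is at (278,249), notes (189,203), acrylic (320,180).

```bash
cat > m.py <<'E'
from h import *
def cork(f,box):
    im=f['frame'];h=cv2.cvtColor(im,cv2.COLOR_RGB2HSV);x0,y0,x1,y1=box
    m=((h[...,0]>=8)&(h[...,0]<=22)&(h[...,1]>70)&(h[...,1]<215)&(h[...,2]>90)).astype(np.uint8)
    k=np.zeros_like(m);k[y0:y1,x0:x1]=m[y0:y1,x0:x1]
    return k
def pts(k): 
    c=cv2.findContours(k,0,cv2.CHAIN_APPROX_NONE)[0]
    return np.vstack([q[:,0] for q in c if cv2.contourArea(q)>8])
E
python3 - <<'E'
from m import *
a=grab('scene');b=grab('side')
B={'long':((250,160,285,225),(290,185,360,232)),'round':((180,225,225,268),(283,135,325,168)),'short':((358,135,408,175),(280,322,338,365))}
for n,bs in B.items():
    for f,bx in zip((a,b),bs):
        k=cork(f,bx);p=pts(k)
        w=plane(f,p,.004)[:,:2]
        (c,s,an)=cv2.minAreaRect((w*1000).astype(np.float32))
        cc,rr=cv2.minEnclosingCircle((w*1000).astype(np.float32))
        print(n,np.round(c),np.round(s),round(an,1),'circ',np.round(cc),round(rr),k.sum())
def crop(f,x0,y0,x1,y1,s): return cv2.resize(f['frame'][y0:y1,x0:x1,::-1],None,fx=s,fy=s,interpolation=cv2.INTER_CUBIC)
s=crop(a,160,125,420,275,3);cv2.imwrite('pics/s1.png',s)
cv2.imwrite('pics/d1.png',crop(b,220,130,380,370,2.5))
E
```

```text
long [430. -37.] [ 66. 201.] 70.6 circ [431. -38.] 103 890
long [440. -55.] [ 91. 172.] 69.0 circ [443. -45.] 91 832
round [ 562. -270.] [99. 85.] 84.5 circ [ 555. -269.] 50 467
round [ 554. -260.] [ 82. 100.] 87.9 circ [ 555. -270.] 51 290
short [415. 354.] [106.  73.] 12.4 circ [413. 356.] 62 264
short [413. 349.] [104.  74.] 13.3 circ [414. 351.] 62 1024
```

View pics/s1.png

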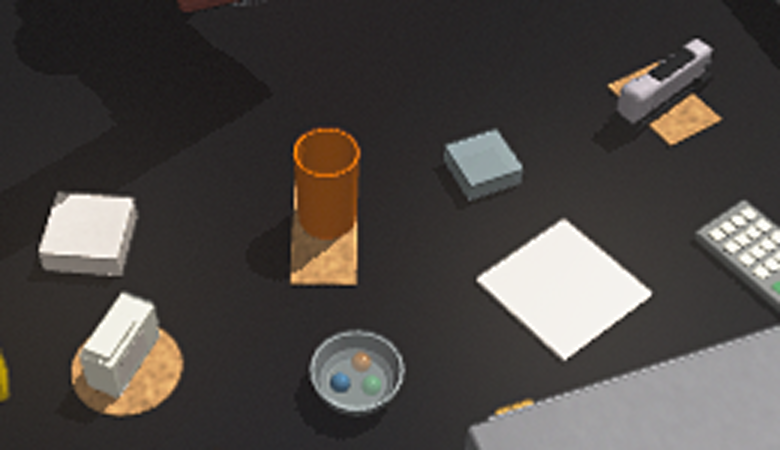

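View pics/d1.png

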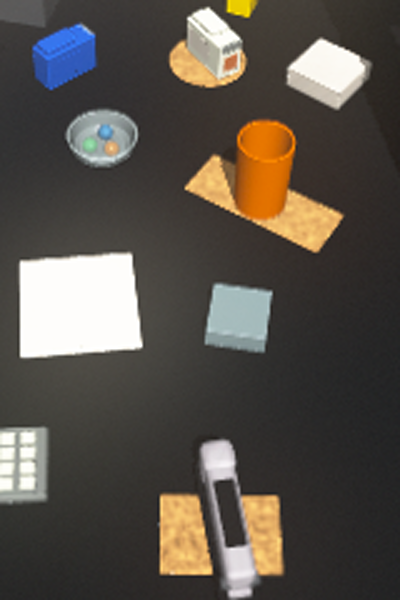

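Crops: rest corners in the 2.5x side crop for the long one are about (213,155),(185,188),(318,251),(344,214); tile corners scene crop (563,218),(652,293),(565,360),(476,279); side crop (20,261),(132,253),(142,349),(20,357). The cup rim ellipse centre is about (327,153) and (266,143).

```bash
cat >> h.py <<'E'
def tri(fs,uvs):
    A=np.zeros((3,3));b=np.zeros(3);L=[]
    for f,uv in zip(fs,uvs):
        c,d=ray(f,uv);d=d[0]/np.linalg.norm(d[0]);P=np.eye(3)-np.outer(d,d);A+=P;b+=P@c;L.append((P,c))
    x=np.linalg.solve(A,b);return x,[round(1000*np.linalg.norm(P@(x-c)),1) for P,c in L]
E
cat > n.py <<'E'
from h import *
def go(target_xyz,yaw_y):
    """target TCP xyz and world angle of closing axis -> dp (cm), twist about tool z; assumes tool down"""
    o=arm.get_obs();M=R.from_rotvec(o['eef_rot']).as_matrix()
    d=M.T@(np.array(target_xyz)-o['tool_pos'])*100
    cur=np.arctan2(M[1,1],M[0,1]);dy=(yaw_y-cur+np.pi/2)%np.pi-np.pi/2
    print('dp',d.round(2),'twist z',round(-dy,3),'or',round(-dy+np.pi*np.sign(dy),3),'q6',round(o['joints'][5],2),'t',o['time_s'],'tilt',(M[:2,2]).round(3))
E
python3 - <<'E'
from n import *
a=grab('scene');b=grab('side')
S=lambda p:(np.array(p)-1)/3.+[160,125]
D=lambda p:(np.array(p)-.75)/2.5+[220,130]
L=D([(213,155),(185,188),(318,251),(344,214)])
w=plane(b,L,.004)*1000;print('long corners',w.round().tolist(),'c',w.mean(0).round(),)
for p,q in ((1,2),(0,3)): v=w[q]-w[p];print(np.hypot(*v[:2]).round(),np.degrees(np.arctan2(v[1],v[0])).round(1))
print('scene long low corners',(plane(a,S([(290,284),(357,284)]),.004)*1000).round().tolist())
ts=S([(563,218),(652,293),(565,360),(476,279)]);td=D([(20,261),(132,253),(142,349),(20,357)])
wa=plane(a,ts,.006)*1e3;wb=plane(b,td,.006)*1e3
print('tile',wa.mean(0).round(),wb.mean(0).round(),wa.round().tolist(),tri((a,b),(ts.mean(0),td.mean(0))))
print('rim',tri((a,b),(S((327,153)),D((266,143)))))
# cup orange top: planes
print('rim@99',plane(a,S((327,153)),.099)*1e3,plane(b,D((266,143)),.099)*1e3)
print('stap',tri((a,b),(S((667,76)),D((229,515)))))
x=(plane(b,D([(216,452),(238,585)]),.05)*1e3);print(x.round().tolist())
print('acr',plane(a,S((484,158)),.025)*1e3,'dish',plane(a,S((357,368)),.028)*1e3,'notes',plane(a,S((92,226)),.028)*1e3)
go((.455,-.03,.231),0)
E
```

```text
long corners [[512.0, -103.0, 4.0], [532.0, -43.0, 4.0], [374.0, 13.0, 4.0], [352.0, -47.0, 4.0]] c [443. -45.   4.]
169.0 160.4
169.0 160.7
scene long low corners [[515.0, -102.0, 4.0], [536.0, -41.0, 4.0]]
tile [605. 143.   6.] [603. 142.   6.] [[528.0, 179.0, 6.0], [641.0, 219.0, 6.0], [682.0, 108.0, 6.0], [569.0, 67.0, 6.0]] (array([0.60378704, 0.14312956, 0.00301948]), [np.float64(1.2), np.float64(1.2)])
rim (array([ 0.44739309, -0.04072955,  0.09725954]), [np.float64(0.6), np.float64(0.6)])
rim@99 [[449.61621156 -40.99938544  99.        ]] [[446.83264642 -39.54564639  99.        ]]
stap (array([0.40981756, 0.35046826, 0.04004719]), [np.float64(1.8), np.float64(1.8)])
[[430.0, 299.0, 50.0], [390.0, 411.0, 50.0]]
acr [[443.39087569 128.07287121  25.        ]] dish [[640.02279759 -79.02906947  28.        ]] notes [[ 402.44887618 -264.35338876   28.        ]]
dp [ 3.926e+01 -3.929e+01  2.000e-02] twist z -1.103 or 2.039 q6 -0.13 t 0.35 tilt [-0.  0.]
```

```bash
python3 -m crank '[{"jaw":8.5,"dp":[4,-4,0],"twist":[0,0,0]},{"jaw":8.5,"dp":[8,-8,0],"twist":[0,0,0]},{"jaw":8.5,"dp":[12,-12,0],"twist":[0,0,0]},{"jaw":8.5,"dp":[16,-16,0],"twist":[0,0,0]},{"jaw":8.5,"dp":[20,-20,0],"twist":[0,0,0]}]'; python3 -m crank '[{"jaw":8.5,"dp":[4,-4,0],"twist":[0,0,0]},{"jaw":8.5,"dp":[8,-8,0],"twist":[0,0,0]},{"jaw":8.5,"dp":[12,-12,0],"twist":[0,0,0]},{"jaw":8.5,"dp":[16,-16,0],"twist":[0,0,0]},{"jaw":8.5,"dp":[18,-18.6,0],"twist":[0,0,0]}]'
python3 - <<'E'
from n import *
f=grab('wrist','w1.png');print(np.round(f['view'],3).tolist())
go((.447,-.041,.051),np.radians(-63.2))
E
```

```text
time_s: 0.98
tool_pos: [0.3705, -0.2875, 0.2315]
eef_rot: [3.056, 0.727, 0.001]
ft_force: [0.7, 0.1, -0.1]
grip_width: 0.0854
grip_force: 0.0
time_s: 1.6
tool_pos: [0.4474, -0.0396, 0.2316]
eef_rot: [3.055, 0.731, 0.001]
ft_force: [0.6, -0.7, 0.3]
grip_width: 0.0851
grip_force: 0.0
[[0.453, -0.891, 0.0, -0.239], [-0.853, -0.434, 0.29, 0.327], [-0.259, -0.132, -0.957, 0.491], [0.0, 0.0, 0.0, 1.0]]
dp [-0.26  0.36 18.05] twist z 0.003 or -3.139 q6 0.84 t 1.65 tilt [0.001 0.003]
```

View pics/w1.png

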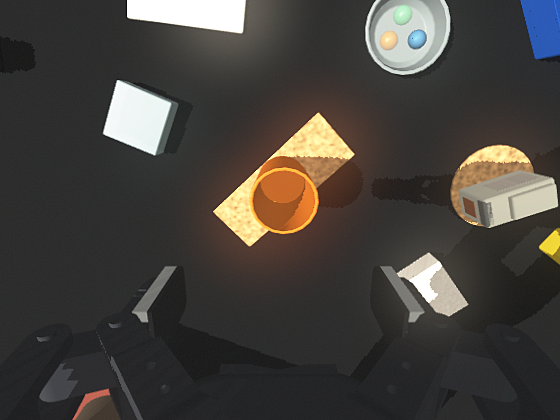

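The wrist view shows the rim centred at about (285,200) and the long rest corners at (319,113),(354,154),(250,246),(213,212).

Run:
```python
from m import *
from n import go
f=grab('wrist');im=f['frame'];h=cv2.cvtColor(im,cv2.COLOR_RGB2HSV)
print('rim',plane(f,(285,200),.098)*1e3)
w=plane(f,[(319,113),(354,154),(250,246),(213,212)],.004)*1e3;print(w.round().tolist(),w.mean(0).round(1))
m=((h[...,0]<14)&(h[...,1]>200)&(h[...,2]>120)).astype(np.uint8)
c=max(cv2.findContours(m,0,1)[0],key=cv2.contourArea);print(cv2.boundingRect(c),cv2.minEnclosingCircle(c))
go((.447,-.041,.051),np.radians(-63.2))
```

```text
rim [[450.76295851 -43.0090042   98.        ]]
[[535.0, -44.0, 4.0], [514.0, -102.0, 4.0], [356.0, -45.0, 4.0], [376.0, 15.0, 4.0]] [445.5 -43.8   4. ]
(286, 180, 32, 52) ((298.0, 205.5), 27.04173469543457)
dp [-0.12  0.17 18.04] twist z 0.004 or -3.137 q6 0.83 t 1.7 tilt [0.    0.001]
```

```bash
python3 -m crank '[{"jaw":8.5,"dp":[0,0.3,5],"twist":[0,0,0]},{"jaw":8.5,"dp":[0,0.3,10],"twist":[0,0,0]},{"jaw":8.5,"dp":[0,0.3,14],"twist":[0,0,0]},{"jaw":8.5,"dp":[0,0.3,17],"twist":[0,0,0]},{"jaw":8.5,"dp":[0,0.3,18],"twist":[0,0,0]}]'; python3 -m crank '[{"jaw":5,"dp":[0,0,0],"twist":[0,0,0]},{"jaw":5,"dp":[0,0,0],"twist":[0,0,0]},{"jaw":5,"dp":[0,0,0],"twist":[0,0,0]},{"jaw":5,"dp":[0,0,0],"twist":[0,0,0]},{"jaw":5,"dp":[0,0,0],"twist":[0,0,0]}]'
```

```text
time_s: 2.33
tool_pos: [0.4467, -0.045, 0.0495]
eef_rot: [-3.055, -0.727, 0.005]
ft_force: [0.1, 0.5, 0.4]
grip_width: 0.0852
grip_force: 0.0
time_s: 2.95
tool_pos: [0.4495, -0.045, 0.0526]
eef_rot: [3.055, 0.728, 0.004]
ft_force: [-1.1, 0.1, 7.2]
grip_width: 0.0609
grip_force: 65.2
```

```bash
python3 -m crank '[{"jaw":5,"dp":[0,0,-2],"twist":[0,0,0]},{"jaw":5,"dp":[0,0,-6],"twist":[0,0,0]},{"jaw":5,"dp":[3,-1.3,-8],"twist":[0,0,0]},{"jaw":5,"dp":[8,-3.5,-8],"twist":[0,0,0]},{"jaw":5,"dp":[13,-5.7,-8],"twist":[0,0,0]}]'; python3 -m crank '[{"jaw":5,"dp":[4,-1.8,0],"twist":[0,0,0]},{"jaw":5,"dp":[8,-3.5,0],"twist":[0,0,0]},{"jaw":5,"dp":[9.3,-4.1,0],"twist":[0,0,0]},{"jaw":5,"dp":[9.3,-4.1,2],"twist":[0,0,0]},{"jaw":5,"dp":[9.3,-4.1,4],"twist":[0,0,0]}]'
python3 - <<'E'
from n import *
go((.604,.143,.055),np.radians(-63.2)); grab('side','d2.png');grab('wrist','w2.png')
E
```

```text
time_s: 3.58
tool_pos: [0.5398, 0.0659, 0.132]
eef_rot: [3.056, 0.727, 0.002]
ft_force: [0.1, -0.5, -0.6]
grip_width: 0.0614
grip_force: 65.3
time_s: 4.2
tool_pos: [0.6017, 0.1423, 0.0892]
eef_rot: [3.056, 0.727, -0.003]
ft_force: [-0.1, -0.6, -0.9]
grip_width: 0.0609
grip_force: 65.3
dp [0.24 0.04 3.42] twist z -0.0 or 3.141 q6 1.21 t 4.2 tilt [-0.002 -0.001]
```

View pics/d2.png

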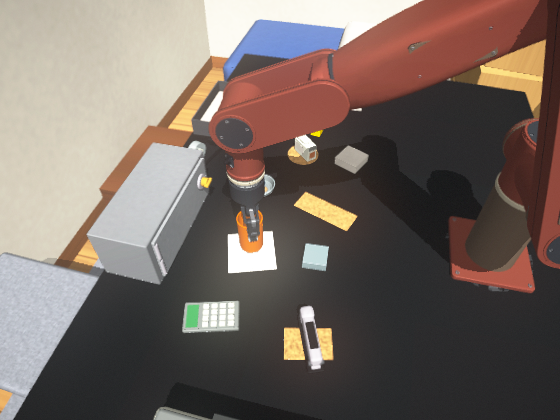

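The cup is held upright above the tile (side 250,235); the long rest is now bare at (325,211). Lower and release.

```bash
python3 -m crank '[{"jaw":5,"dp":[0.2,0,2],"twist":[0,0,0]},{"jaw":5,"dp":[0.2,0,3],"twist":[0,0,0]},{"jaw":5,"dp":[0.2,0,3.3],"twist":[0,0,0]},{"jaw":5,"dp":[0.2,0,3.3],"twist":[0,0,0]}]'; python3 -m crank '[{"jaw":8.5,"dp":[0,0,0],"twist":[0,0,0]},{"jaw":8.5,"dp":[0,0,0],"twist":[0,0,0]},{"jaw":8.5,"dp":[0,0,0],"twist":[0,0,0]},{"jaw":8.5,"dp":[0,0,-2],"twist":[0,0,0]},{"jaw":8.5,"dp":[0,0,-6],"twist":[0,0,0]}]'; python3 -m crank '[{"jaw":8.5,"dp":[0,0,-4],"twist":[0,0,0]},{"jaw":8.5,"dp":[0,0,-8],"twist":[0,0,0]},{"jaw":8.5,"dp":[-4,-3,-10],"twist":[0,0,0]},{"jaw":8.5,"dp":[-6,-7,-10],"twist":[0,0,0]},{"jaw":8.5,"dp":[-8,-11,-10],"twist":[0,0,0]}]'
python3 - <<'E'
from m import *
from n import go
a=grab('scene','s3.png');b=grab('side','d3.png')
for f,bx in ((a,(245,160,290,225)),(b,(290,185,362,235))):
    (c,s,an)=cv2.minAreaRect((plane(f,pts(cork(f,bx)),.004)[:,:2]*1000).astype(np.float32));print('long',c,s,an)
go((.41,.352,.23),np.radians(19.6))
E
```

```text
time_s: 4.8
tool_pos: [0.605, 0.1442, 0.0583]
eef_rot: [-3.056, -0.728, 0.0]
ft_force: [0.6, 0.1, -0.3]
grip_width: 0.0612
grip_force: 65.3
time_s: 5.42
tool_pos: [0.6036, 0.1441, 0.1182]
eef_rot: [-3.056, -0.728, 0.006]
ft_force: [0.7, -0.3, 0.8]
grip_width: 0.0848
grip_force: 0.0
time_s: 6.05
tool_pos: [0.4833, 0.2069, 0.2206]
eef_rot: [-3.056, -0.727, -0.005]
ft_force: [0.1, 0.4, -1.1]
grip_width: 0.0848
grip_force: 0.0
long (443.94635009765625, -43.055267333984375) (64.24081420898438, 171.2344970703125) 69.2356185913086
long (433.3749694824219, -41.438621520996094) (69.04524230957031, 151.0535888671875) 69.84698486328125
dp [  0.15 -16.02  -0.98] twist z -1.442 or 1.7 q6 1.36 t 6.15 tilt [0.001 0.001]
```

View pics/d3.png

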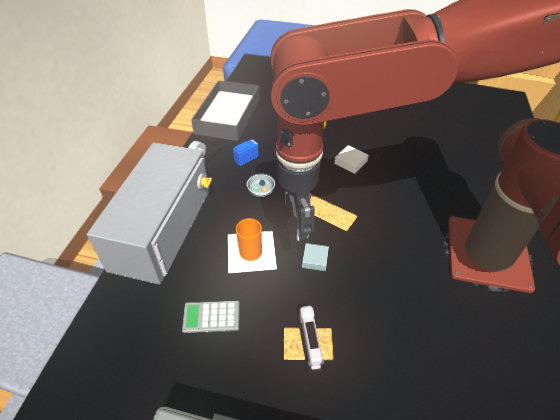

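The cup stands upright on the tile (side 249,240), with the stapler still at (312,337). Move over the stapler.

```bash
python3 -m crank '[{"jaw":8.5,"dp":[0,-3,0],"twist":[0,0,-0.18]},{"jaw":8.5,"dp":[0,-6,0],"twist":[0,0,-0.36]},{"jaw":8.5,"dp":[0,-9,0],"twist":[0,0,-0.54]},{"jaw":8.5,"dp":[0,-12,0],"twist":[0,0,-0.72]},{"jaw":8.5,"dp":[0.1,-16,-1],"twist":[0,0,-0.9]}]'; python3 -m crank '[{"jaw":8.5,"dp":[0,0,0],"twist":[0,0,-0.18]},{"jaw":8.5,"dp":[0,0,0],"twist":[0,0,-0.36]},{"jaw":8.5,"dp":[0,0,0],"twist":[0,0,-0.54]},{"jaw":8.5,"dp":[0,0,0],"twist":[0,0,-0.54]}]'
python3 - <<'E'
from m import *
from n import go
f=grab('wrist','w4.png');
go((.41,.352,.23),np.radians(19.6))
E
```

```text
time_s: 6.78
tool_pos: [0.4128, 0.3498, 0.229]
eef_rot: [2.43, 1.99, 0.0]
ft_force: [0.8, 0.9, 0.7]
grip_width: 0.0851
grip_force: 0.0
time_s: 7.28
tool_pos: [0.4134, 0.3496, 0.2295]
eef_rot: [1.819, 2.56, 0.002]
ft_force: [-0.4, 0.1, 1.0]
grip_width: 0.0849
grip_force: 0.0
dp [ 0.34 -0.24 -0.08] twist z -0.009 or 3.132 q6 0.22 t 7.325 tilt [0.001 0.001]
```

View pics/w4.png

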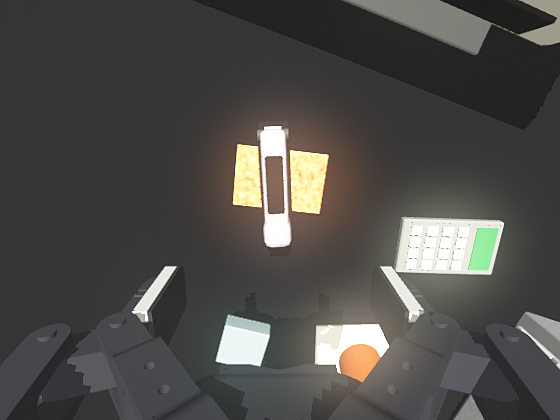

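The stapler's arm runs from (270,128) to (278,246), lit white, with its head at the bottom; the short rest's corners are at about (236,145),(328,154),(320,214),(232,206).

Run:
```python
from m import *
from n import go
f=grab('wrist');b=grab('side');a=grab('scene')
w=plane(f,[(236,145),(328,154),(320,214),(232,206)],.004)*1e3;print('short',w.round().tolist(),w.mean(0).round(1))
h=cv2.cvtColor(f['frame'],cv2.COLOR_RGB2HSV)
m=np.zeros(h.shape[:2],np.uint8);m[118:262,250:300]=((h[...,1]<60)&(h[...,2]>130))[118:262,250:300]
c=max(cv2.findContours(m,0,1)[0],key=cv2.contourArea);print(cv2.boundingRect(c),cv2.minAreaRect(c))
for z in (.04,.048,.052):
    w=(plane(f,c[:,0],z)[:,:2]*1e3).astype(np.float32);print(z,cv2.minAreaRect(w))
# same chrome mask in side view
h=cv2.cvtColor(b['frame'],cv2.COLOR_RGB2HSV)
m=np.zeros(h.shape[:2],np.uint8);m[300:372,295:328]=((h[...,1]<60)&(h[...,2]>110))[300:372,295:328]
c2=max(cv2.findContours(m,0,1)[0],key=cv2.contourArea);print(cv2.boundingRect(c2));print('side',cv2.minAreaRect((plane(b,c2[:,0],.05)[:,:2]*1e3).astype(np.float32)))
# height: head end tip (extreme) seen in both, window centre too
g=lambda c:c[:,0][c[:,0][:,1].argmin()],
print('c tri',tri((f,b),(cv2.minAreaRect(c)[0],cv2.minAreaRect(c2)[0])))
```

```text
short [[356.0, 371.0, 4.0], [459.0, 396.0, 4.0], [476.0, 326.0, 4.0], [373.0, 301.0, 4.0]] [415.8 348.4   4. ]
(257, 126, 35, 122) ((274.1352233886719, 186.3721160888672), (121.25129699707031, 31.201574325561523), 88.22853088378906)
0.04 ((412.25567626953125, 344.6168212890625), (31.70387077331543, 132.20799255371094), 21.46707534790039)
0.048 ((411.69476318359375, 346.4139404296875), (30.941104888916016, 129.02720642089844), 21.46707534790039)
0.052 ((411.414306640625, 347.3125), (30.55971336364746, 127.43681335449219), 21.46710205078125)
(300, 306, 23, 64)
side ((409.6695556640625, 354.47161865234375), (30.06644058227539, 140.7266845703125), 20.36968421936035)
c tri (array([0.41024022, 0.34424145, 0.02312773]), [np.float64(1.1), np.float64(1.1)])
```

```bash
python3 -m crank '[{"jaw":8.5,"dp":[0,-0.2,5],"twist":[0,0,-0.03]},{"jaw":8.5,"dp":[0,-0.2,10],"twist":[0,0,-0.03]},{"jaw":8.5,"dp":[0,-0.2,15],"twist":[0,0,-0.03]},{"jaw":8.5,"dp":[0,-0.2,19],"twist":[0,0,-0.03]},{"jaw":8.5,"dp":[0,-0.2,20.7],"twist":[0,0,-0.03]}]'; python3 -m crank '[{"jaw":8.5,"dp":[0,0,0],"twist":[0,0,0]},{"jaw":2,"dp":[0,0,0],"twist":[0,0,0]},{"jaw":2,"dp":[0,0,0],"twist":[0,0,0]},{"jaw":2,"dp":[0,0,0],"twist":[0,0,0]},{"jaw":2,"dp":[0,0,0],"twist":[0,0,0]}]';  python3 -m crank '[{"jaw":2,"dp":[0,0,0],"twist":[0,0,0]},{"jaw":2,"dp":[0,0,0],"twist":[0,0,0]},{"jaw":2,"dp":[0,0,0],"twist":[0,0,0]}]'
```

```text
time_s: 8.1
tool_pos: [0.4092, 0.3479, 0.0188]
eef_rot: [-1.78, -2.587, 0.006]
ft_force: [-0.9, 0.4, 0.4]
grip_width: 0.0849
grip_force: 0.0
time_s: 8.72
tool_pos: [0.4116, 0.3496, 0.0225]
eef_rot: [1.778, 2.589, 0.003]
ft_force: [-1.0, -0.1, 4.9]
grip_width: 0.025
grip_force: 60.9
time_s: 9.1
tool_pos: [0.4117, 0.3496, 0.0225]
eef_rot: [1.778, 2.589, 0.003]
ft_force: [-0.4, -0.1, 6.4]
grip_width: 0.0252
grip_force: 60.8
```

```bash
python3 -m crank '[{"jaw":2,"dp":[0,0,-2],"twist":[0,0,0]},{"jaw":2,"dp":[0,0,-6],"twist":[0,0,0]},{"jaw":2,"dp":[0,0,-10],"twist":[0,0,0]},{"jaw":2,"dp":[-4,-1.1,-10],"twist":[0,0,0]},{"jaw":2,"dp":[-8,-2.3,-10],"twist":[0,0,0]}]'; python3 -m crank '[{"jaw":2,"dp":[-5,-1.4,0],"twist":[0,0,-0.17]},{"jaw":2,"dp":[-10,-2.8,0],"twist":[0,0,-0.34]},{"jaw":2,"dp":[-15,-4.3,0],"twist":[0,0,-0.51]},{"jaw":2,"dp":[-20,-5.7,0],"twist":[0,0,-0.68]},{"jaw":2,"dp":[-25,-7.1,0],"twist":[0,0,-0.86]}]'; python3 -m crank '[{"jaw":2,"dp":[0,0,0],"twist":[0,0,0]},{"jaw":2,"dp":[0,0,0],"twist":[0,0,0]}]'
python3 - <<'E'
from m import *
from n import go
a=grab('scene','s5.png');b=grab('side','d5.png');f=grab('wrist','w5.png')
cv2.imwrite('pics/x5.png',np.hstack([cv2.resize(i['frame'][y:y+200,x:x+200,::-1],None,fx=2,fy=2) for i,x,y in ((a,170,100),(b,230,90))]))
go((.445,-.044,.0235),np.radians(70.5))
E
```

```text
time_s: 9.72
tool_pos: [0.4178, 0.2654, 0.1215]
eef_rot: [1.777, 2.591, 0.0]
ft_force: [-0.2, 0.3, -2.6]
grip_width: 0.025
grip_force: 59.9
time_s: 10.35
tool_pos: [0.4406, 0.0137, 0.1209]
eef_rot: [-0.587, -3.086, -0.0]
ft_force: [0.7, -0.2, -2.8]
grip_width: 0.0253
grip_force: 59.7
time_s: 10.6
tool_pos: [0.4406, 0.0154, 0.1208]
eef_rot: [-0.6, -3.083, -0.001]
ft_force: [-0.2, -0.1, -3.6]
grip_width: 0.0248
grip_force: 60.0
dp [-2.63 -5.44  9.75] twist z -0.04 or 3.101 q6 -1.33 t 10.75 tilt [-0.001  0.   ]
```

View pics/x5.png

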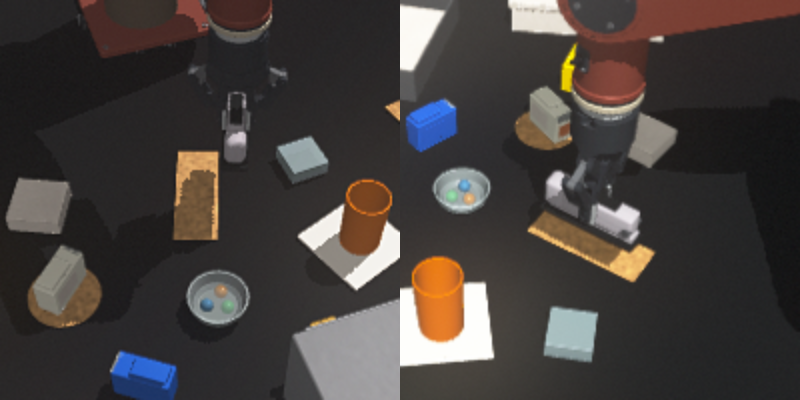

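The stapler hangs level, parallel to the bare long rest. Move over it and lower.

```bash
python3 -m crank '[{"jaw":2,"dp":[-1.3,-2.7,0],"twist":[0,0,-0.04]},{"jaw":2,"dp":[-2.6,-5.4,0],"twist":[0,0,-0.04]},{"jaw":2,"dp":[-2.6,-5.4,4],"twist":[0,0,-0.04]},{"jaw":2,"dp":[-2.6,-5.4,7],"twist":[0,0,-0.04]},{"jaw":2,"dp":[-2.6,-5.4,8.5],"twist":[0,0,-0.04]}]'; python3 -m crank '[{"jaw":2,"dp":[0,0,0],"twist":[0,0,0]}]'
python3 - <<'E'
from n import *
go((.445,-.044,.0235),np.radians(70.5))
b=grab('side');a=grab('scene')
cv2.imwrite('pics/x6.png',np.hstack([cv2.resize(i['frame'][y:y+100,x:x+130,::-1],None,fx=3,fy=4,interpolation=2) for i,x,y in ((a,205,140),(b,265,150))]))
E
```

```text
time_s: 11.38
tool_pos: [0.444, -0.0433, 0.0346]
eef_rot: [-0.531, -3.093, -0.001]
ft_force: [-0.1, 0.3, -1.9]
grip_width: 0.0249
grip_force: 60.2
time_s: 11.5
tool_pos: [0.4445, -0.0437, 0.0355]
eef_rot: [-0.532, -3.094, -0.0]
ft_force: [-0.3, 0.6, -1.4]
grip_width: 0.0251
grip_force: 60.2
dp [-0.06 -0.01  1.2 ] twist z -0.0 or 3.142 q6 -1.51 t 11.5 tilt [-0.002  0.001]
```

View pics/x6.png

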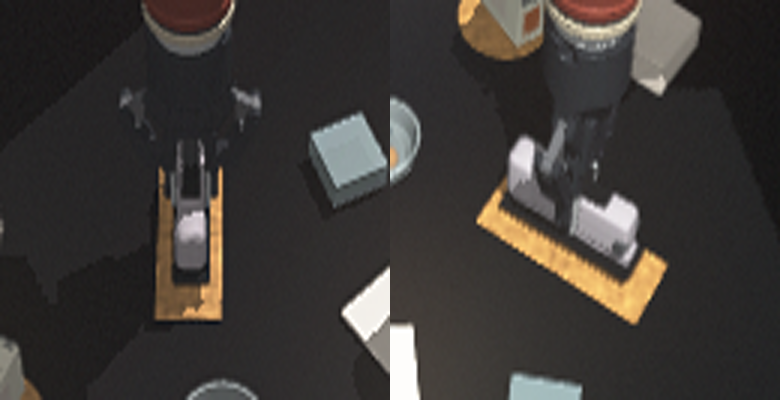

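The stapler hovers over the long rest, aligned and roughly centred. Lower, release, retreat.

```bash
python3 -m crank '[{"jaw":2,"dp":[-0.1,0,0.8],"twist":[0,0,0]},{"jaw":2,"dp":[-0.1,0,1.2],"twist":[0,0,0]},{"jaw":2,"dp":[-0.1,0,1.25],"twist":[0,0,0]}]'; python3 -m crank '[{"jaw":6,"dp":[0,0,0],"twist":[0,0,0]},{"jaw":6,"dp":[0,0,0],"twist":[0,0,0]},{"jaw":6,"dp":[0,0,0],"twist":[0,0,0]},{"jaw":6,"dp":[0,0,-3],"twist":[0,0,0]},{"jaw":8.5,"dp":[0,0,-8],"twist":[0,0,0]}]'; python3 -m crank '[{"jaw":8.5,"dp":[0,0,-5],"twist":[0,0,0]},{"jaw":8.5,"dp":[0,0,-10],"twist":[0,0,0]},{"jaw":8.5,"dp":[0,0,-13],"twist":[0,0,0]},{"jaw":8.5,"dp":[0,0,-13],"twist":[0,0,0]}]'
python3 - <<'E'
from m import *
from n import go
f=grab('wrist','w7.png')
go((.555,-.27,.23),np.radians(70))
E
```

```text
time_s: 11.98
tool_pos: [0.446, -0.0449, 0.0236]
eef_rot: [-0.534, -3.095, -0.0]
ft_force: [0.5, -0.8, -3.0]
grip_width: 0.0251
grip_force: 60.2
time_s: 12.6
tool_pos: [0.4444, -0.0445, 0.1031]
eef_rot: [-0.533, -3.092, -0.001]
ft_force: [0.6, -0.9, 0.2]
grip_width: 0.0763
grip_force: 0.0
time_s: 13.1
tool_pos: [0.448, -0.0455, 0.237]
eef_rot: [0.533, 3.09, -0.001]
ft_force: [0.1, 0.6, 0.6]
grip_width: 0.0851
grip_force: 0.0
dp [-17.72 -17.56   0.53] twist z 0.008 or -3.134 q6 -1.51 t 13.15 tilt [ 0.003 -0.001]
```

View pics/w7.png

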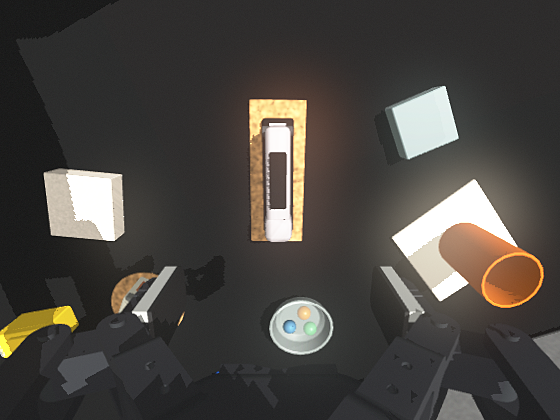

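The stapler lies on the long rest (rest rows 99–241, columns 249–307; base end at row ~118, head front at row ~243), centred across. Check lengthwise.

Run:
```python
from m import *
f=grab('wrist');a=grab('scene');b=grab('side')
print('rest ends',plane(f,[(278,99.5),(278,241)],.004)*1e3)
print('base end',plane(f,[(278,118)],.010)*1e3,'head front',plane(f,[(278,243)],.045)*1e3,plane(f,[(278,243)],.03)*1e3)
cv2.imwrite('pics/x8.png',np.hstack([cv2.resize(i['frame'][y:y+75,x:x+98,::-1],None,fx=4,fy=6,interpolation=2) for i,x,y in ((a,215,155),(b,280,175))]))
print(a['camera_matrix'][0][0])
```

```text
rest ends [[364.06128175 -15.93544747   4.        ]
 [523.19209711 -72.3360643    4.        ]]
base end [[382.57670708 -22.5035129   10.        ]] head front [[509.38230154 -67.47965103  45.        ]] [[515.37409319 -69.5893446   30.        ]]
417.0754254525282
```

View pics/x8.png

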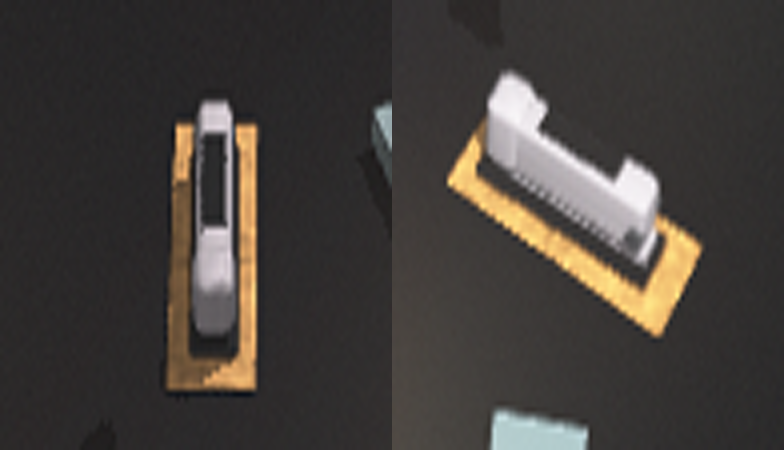

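Stapler is seated with margins around 20 mm vs 17.5 expected lengthwise: well centred. Next the cartridge.

```bash
python3 -m crank '[{"jaw":8.5,"dp":[-3.6,-3.5,0],"twist":[0,0,0.1]},{"jaw":8.5,"dp":[-7.2,-7,0],"twist":[0,0,0.2]},{"jaw":8.5,"dp":[-10.8,-10.5,0],"twist":[0,0,0.3]},{"jaw":8.5,"dp":[-14.4,-14,0],"twist":[0,0,0.4]},{"jaw":8.5,"dp":[-17.7,-17.5,0],"twist":[0,0,0.42]}]'; python3 -m crank '[{"jaw":8.5,"dp":[0,0,0],"twist":[0,0,0]}]'
python3 - <<'E'
from m import *
from n import go
f=grab('wrist','w9.png')
go((.555,-.27,.23),np.radians(46))
E
```

```text
time_s: 13.92
tool_pos: [0.5542, -0.2702, 0.2315]
eef_rot: [-1.169, -2.913, -0.001]
ft_force: [1.0, 0.8, -0.1]
grip_width: 0.0851
grip_force: 0.0
time_s: 14.05
tool_pos: [0.5538, -0.2715, 0.2307]
eef_rot: [-1.171, -2.911, -0.0]
ft_force: [-0.4, 0.3, 0.3]
grip_width: 0.085
grip_force: 0.0
dp [-0.13  0.09  0.1 ] twist z 0.005 or -3.137 q6 -1.39 t 14.1 tilt [-0.004  0.003]
```

View pics/w9.png

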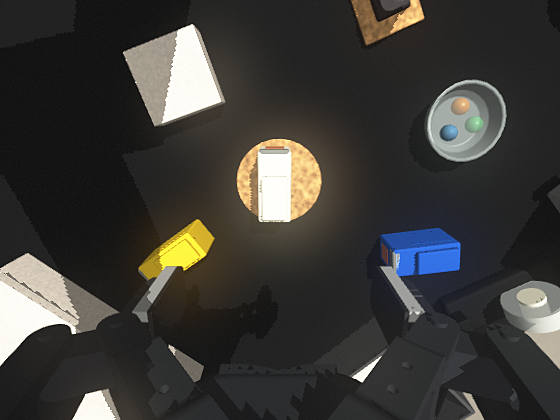

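The cartridge (columns 257–291, rows 148–222) stands on the round rest (centre ~279,181); the yellow (177,250) and blue (420,252) look-alikes are at either side.

Run:
```python
from m import *
from n import go
f=grab('wrist');a=grab('scene');b=grab('side')
def mask(f,x0,y0,x1,y1,v):
    h=cv2.cvtColor(f['frame'],cv2.COLOR_RGB2HSV);m=np.zeros(h.shape[:2],np.uint8)
    m[y0:y1,x0:x1]=((h[...,1]<50)&(h[...,2]>v))[y0:y1,x0:x1]
    return max(cv2.findContours(m,0,1)[0],key=cv2.contourArea)
c=mask(f,245,140,303,228,120);print(cv2.boundingRect(c),cv2.minAreaRect(c))
for z in (.03,.056,.063): print(z,cv2.minAreaRect((plane(f,c[:,0],z)[:,:2]*1e3).astype(np.float32)))
o=arm.get_obs();M=R.from_rotvec(o['eef_rot']).as_matrix()
for n,z,P in (('yellow',.055,[(140,268),(203,220),(213,240),(160,278)]),('blue',.055,[(380,233),(383,262)]),('blue0',.0,[(380,240),(383,270)])):
    w=plane(f,P,z);print(n,((w-o['tool_pos'])@M*1e3)[:,:2].round().tolist())
print('round',cv2.minEnclosingCircle((plane(f,pts(cork(f,(230,135,330,228))),.004)[:,:2]*1e3).astype(np.float32)))
ca=mask(a,185,220,216,262,110);cb=mask(b,290,130,320,163,110)
print(cv2.boundingRect(ca),cv2.boundingRect(cb))
cv2.imwrite('pics/x10.png',np.hstack([cv2.resize(i['frame'][y:y+50,x:x+50,::-1],None,fx=8,fy=8,interpolation=2) for i,x,y in ((a,178,218),(b,280,125))]))
```

```text
(256, 148, 34, 76) ((272.5, 185.5), (75.0, 33.0), 90.0)
0.03 ((551.64501953125, -276.0216979980469), (36.32294464111328, 84.22281646728516), 46.30107498168945)
0.056 ((547.772705078125, -271.73944091796875), (33.58195495605469, 77.86715698242188), 46.30109405517578)
0.063 ((546.7301635742188, -270.58648681640625), (32.84400177001953, 76.15608978271484), 46.3011360168457)
yellow [[-90.0, -155.0], [-35.0, -81.0], [-57.0, -71.0], [-103.0, -134.0]]
blue [[-49.0, 107.0], [-83.0, 114.0]]
blue0 [[-80.0, 127.0], [-122.0, 135.0]]
round ((556.0111083984375, -272.819091796875), 50.37605285644531)
(187, 222, 26, 35) (295, 133, 22, 28)
```

View pics/x10.png

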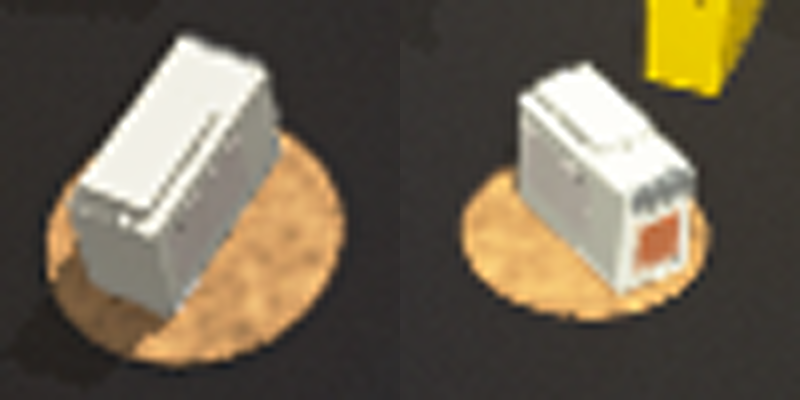

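Both crops show the cartridge upright; its near top body corner is at scene crop (152,235) / side crop (122,97). Check height with that pair.

Run:
```python
from m import *
from n import go
a=grab('scene');b=grab('side')
S=lambda x,y:(178+(x-3.5)/8,218+(y-3.5)/8)
D=lambda x,y:(280+(x-3.5)/8,125+(y-3.5)/8)
print(tri((a,b),(S(152,235),D(122,97))),tri((a,b),(S(170,313),D(118,192))))
# other top-body corner on the +y side: far end
print(tri((a,b),(S(268,75),D(225,190))))
go((.548,-.272,.027),np.radians(46.3))
```

```text
(array([ 0.58437409, -0.28419468,  0.05576685]), [np.float64(1.1), np.float64(1.1)]) (array([ 0.58427673, -0.28483329,  0.00775283]), [np.float64(0.4), np.float64(0.4)])
(array([ 0.53432615, -0.23435123,  0.05673165]), [np.float64(2.4), np.float64(2.4)])
dp [ 0.15 -0.71 20.67] twist z 0.002 or -3.139 q6 -1.39 t 14.35 tilt [-0.  0.]
```

Height (56 mm) and centre (548,-272) agree across views. Descend and grip.

```bash
python3 -m crank '[{"jaw":8.5,"dp":[0.1,-0.7,5],"twist":[0,0,0]},{"jaw":8.5,"dp":[0.1,-0.7,10],"twist":[0,0,0]},{"jaw":8.5,"dp":[0.1,-0.7,15],"twist":[0,0,0]},{"jaw":8.5,"dp":[0.1,-0.7,19],"twist":[0,0,0]},{"jaw":8.5,"dp":[0.1,-0.7,21.2],"twist":[0,0,0]}]'; python3 -m crank '[{"jaw":8.5,"dp":[0,0,0],"twist":[0,0,0]},{"jaw":2.8,"dp":[0,0,0],"twist":[0,0,0]},{"jaw":2.8,"dp":[0,0,0],"twist":[0,0,0]},{"jaw":2.8,"dp":[0,0,0],"twist":[0,0,0]},{"jaw":2.8,"dp":[0,0,0],"twist":[0,0,0]}]';  python3 -m crank '[{"jaw":2.8,"dp":[0,0,0],"twist":[0,0,0]},{"jaw":2.8,"dp":[0,0,-2],"twist":[0,0,0]},{"jaw":2.8,"dp":[0,0,-6],"twist":[0,0,0]},{"jaw":2.8,"dp":[0,0,-11],"twist":[0,0,0]},{"jaw":2.8,"dp":[0,0,-13],"twist":[0,0,0]}]'
python3 - <<'E'
from n import *
go((.4145,.350,.15),np.radians(103))
E
```

```text
time_s: 14.98
tool_pos: [0.5474, -0.2716, 0.0195]
eef_rot: [-1.165, -2.914, -0.001]
ft_force: [-1.3, 0.7, 0.7]
grip_width: 0.0851
grip_force: 0.0
time_s: 15.6
tool_pos: [0.5498, -0.2742, 0.0234]
eef_rot: [1.167, 2.914, -0.001]
ft_force: [-1.0, 0.6, 6.5]
grip_width: 0.0333
grip_force: 61.0
time_s: 16.23
tool_pos: [0.5504, -0.2746, 0.1565]
eef_rot: [1.165, 2.911, -0.002]
ft_force: [0.3, 0.1, -1.7]
grip_width: 0.033
grip_force: 60.2
dp [52.94 35.83  0.37] twist z -0.988 or 2.153 q6 -1.4 t 16.225 tilt [ 0.005 -0.003]
```

```bash
python3 -m crank '[{"jaw":2.8,"dp":[3,2,0],"twist":[0,0,0]},{"jaw":2.8,"dp":[8,5.4,0],"twist":[0,0,0]},{"jaw":2.8,"dp":[13,8.8,0],"twist":[0,0,0]},{"jaw":2.8,"dp":[18,12.2,0],"twist":[0,0,0]},{"jaw":2.8,"dp":[23,15.6,0],"twist":[0,0,0]}]'; python3 -m crank '[{"jaw":2.8,"dp":[5,3.4,0],"twist":[0,0,-0.15]},{"jaw":2.8,"dp":[10,6.8,0],"twist":[0,0,-0.3]},{"jaw":2.8,"dp":[15,10.2,0],"twist":[0,0,-0.45]},{"jaw":2.8,"dp":[20,13.5,0],"twist":[0,0,-0.6]},{"jaw":2.8,"dp":[24,16.2,0],"twist":[0,0,-0.75]}]'; python3 -m crank '[{"jaw":2.8,"dp":[0,0,0],"twist":[0,0,-0.12]},{"jaw":2.8,"dp":[0,0,0],"twist":[0,0,-0.24]},{"jaw":2.8,"dp":[0,0,0],"twist":[0,0,-0.24]}]'
python3 - <<'E'
from n import *
go((.4145,.350,.15),np.radians(103.3))
E
```

```text
time_s: 16.85
tool_pos: [0.4887, -0.0001, 0.1514]
eef_rot: [-1.168, -2.915, 0.0]
ft_force: [0.3, 0.2, -1.1]
grip_width: 0.0334
grip_force: 60.2
time_s: 17.48
tool_pos: [0.4265, 0.2829, 0.1515]
eef_rot: [-0.009, -3.141, 0.0]
ft_force: [0.4, -0.4, -0.8]
grip_width: 0.0333
grip_force: 60.1
time_s: 17.85
tool_pos: [0.4274, 0.2809, 0.1513]
eef_rot: [0.357, -3.12, 0.001]
ft_force: [-0.3, 0.1, -0.1]
grip_width: 0.0328
grip_force: 60.3
dp [-0.31  7.03  0.12] twist z -0.004 or 3.137 q6 -1.37 t 17.85 tilt [-0.001 -0.001]
```

Run:
```python
from m import *
from n import go
for n,bx in (('scene',(355,130,412,180)),('side',(275,315,342,368)),('wrist',(180,60,400,300))):
    f=grab(n);k=cork(f,bx);p=pts(k);print(n,cv2.boundingRect(p),cv2.minAreaRect((plane(f,p,.004)[:,:2]*1000).astype(np.float32)),k.sum())
```

```text
scene (363, 146, 38, 27) ((414.4206848144531, 353.4161071777344), (106.10337829589844, 73.54755401611328), 12.554898262023926) 529
side (284, 327, 50, 33) ((413.3624267578125, 349.19329833984375), (104.64765930175781, 73.66911315917969), 13.315716743469238) 1570
wrist (254, 143, 146, 133) ((409.48486328125, 342.6957092285156), (138.02896118164062, 119.86817932128906), 66.4905014038086) 7808
```

```bash
python3 -m crank '[{"jaw":2.8,"dp":[-0.3,3.5,0],"twist":[0,0,0]},{"jaw":2.8,"dp":[-0.5,7.1,0],"twist":[0,0,0]},{"jaw":2.8,"dp":[-0.5,7.1,4],"twist":[0,0,0]},{"jaw":2.8,"dp":[-0.5,7.1,8],"twist":[0,0,0]},{"jaw":2.8,"dp":[-0.5,7.1,10.5],"twist":[0,0,0]}]'; python3 -m crank '[{"jaw":2.8,"dp":[0,0,0],"twist":[0,0,0]}]'
python3 - <<'E'
from n import *
go((.414,.3505,.024),np.radians(103.1))
b=grab('side');a=grab('scene')
cv2.imwrite('pics/x11.png',np.hstack([cv2.resize(i['frame'][y:y+80,x:x+80,::-1],None,fx=5,fy=5,interpolation=2) for i,x,y in ((a,345,110),(b,270,285))]))
E
```

```text
time_s: 18.62
tool_pos: [0.4157, 0.3504, 0.0446]
eef_rot: [0.355, -3.119, 0.002]
ft_force: [0.2, -0.4, -1.0]
grip_width: 0.0335
grip_force: 60.4
time_s: 18.75
tool_pos: [0.415, 0.3498, 0.0445]
eef_rot: [0.355, -3.117, 0.004]
ft_force: [0.3, -0.1, -0.9]
grip_width: 0.0332
grip_force: 60.4
dp [0.07 0.09 2.05] twist z -0.002 or 3.14 q6 -1.24 t 18.75 tilt [-0.005 -0.003]
```

View pics/x11.png

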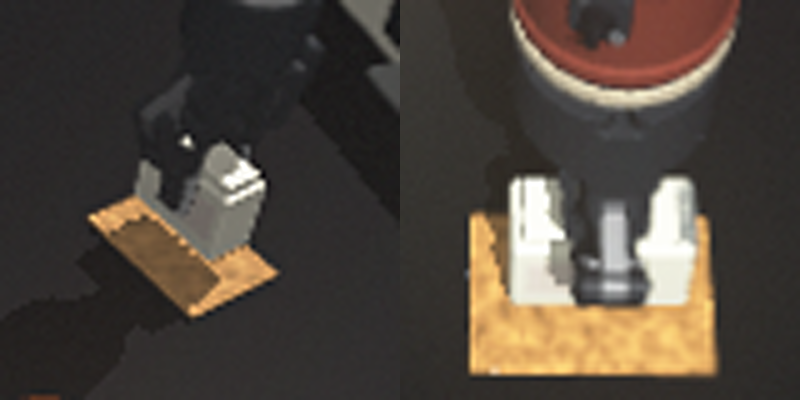

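The cartridge hovers over the short rest, aligned, perhaps 2–3 mm towards −x (side crop: cartridge centre col 602, rest 593). Nudge and set down.

```bash
python3 -m crank '[{"jaw":2.8,"dp":[-0.2,0.05,1],"twist":[0,0,0]},{"jaw":2.8,"dp":[-0.2,0.05,1.8],"twist":[0,0,0]},{"jaw":2.8,"dp":[-0.2,0.05,2.05],"twist":[0,0,0]},{"jaw":2.8,"dp":[-0.2,0.05,2.05],"twist":[0,0,0]}]'; python3 -m crank '[{"jaw":6,"dp":[0,0,0],"twist":[0,0,0]},{"jaw":6,"dp":[0,0,0],"twist":[0,0,0]},{"jaw":6,"dp":[0,0,0],"twist":[0,0,0]},{"jaw":6,"dp":[0,0,-3],"twist":[0,0,0]},{"jaw":8.5,"dp":[0,0,-8],"twist":[0,0,0]}]'; python3 -m crank '[{"jaw":8.5,"dp":[0,0,-5],"twist":[0,0,0]},{"jaw":8.5,"dp":[0,0,-10],"twist":[0,0,0]},{"jaw":8.5,"dp":[0,0,-12.5],"twist":[0,0,0]},{"jaw":8.5,"dp":[0,0,-12.5],"twist":[0,0,0]}]'
python3 - <<'E'
from m import *
from n import go
f=grab('wrist','w12.png')
h=cv2.cvtColor(f['frame'],cv2.COLOR_RGB2HSV);m=np.zeros(h.shape[:2],np.uint8)
m[110:250,200:360]=((h[...,1]<50)&(h[...,2]>120))[110:250,200:360]
c=max(cv2.findContours(m,0,1)[0],key=cv2.contourArea);print(cv2.boundingRect(c))
for z in (.056,.06): print(z,cv2.minAreaRect((plane(f,c[:,0],z)[:,:2]*1e3).astype(np.float32)))
k=cork(f,(200,100,360,250));print('rest',cv2.minAreaRect((plane(f,pts(k),.004)[:,:2]*1e3).astype(np.float32)))
# cup on the tile: rim ellipse
o=arm.get_obs();print(o['tool_pos'])
go((.604,.143,.23),np.radians(103))
E
```

```text
time_s: 19.35
tool_pos: [0.4184, 0.352, 0.026]
eef_rot: [0.358, -3.121, 0.0]
ft_force: [0.0, 0.4, -1.1]
grip_width: 0.0332
grip_force: 60.4
time_s: 19.98
tool_pos: [0.417, 0.3511, 0.1052]
eef_rot: [0.358, -3.117, 0.003]
ft_force: [0.2, 0.4, -0.5]
grip_width: 0.0757
grip_force: 0.0
time_s: 20.48
tool_pos: [0.42, 0.3531, 0.2342]
eef_rot: [-0.358, 3.116, 0.004]
ft_force: [1.2, -0.1, -0.3]
grip_width: 0.0852
grip_force: 0.0
(261, 144, 36, 76)
0.056 ((415.165283203125, 352.4195556640625), (78.2508773803711, 36.98241424560547), 13.104031562805176)
0.06 ((414.31524658203125, 352.20526123046875), (77.27584838867188, 36.5215950012207), 13.104022026062012)
rest ((401.6035461425781, 365.1159362792969), (126.44750213623047, 109.68070983886719), 12.769397735595703)
[0.41899184 0.35240359 0.23189797]
dp [-13.28 -24.59   0.2 ] twist z 0.002 or -3.14 q6 -1.24 t 20.525 tilt [0.002 0.001]
```

View pics/w12.png

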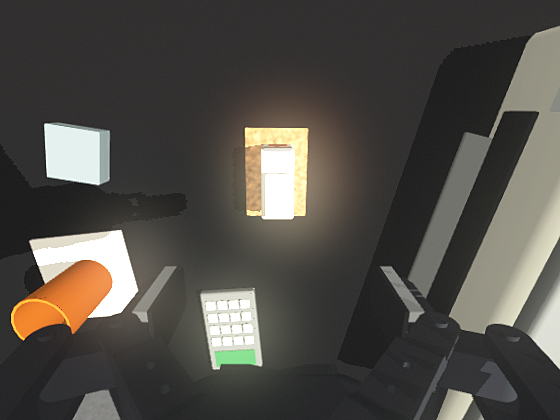

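The cartridge is on the short rest (rest columns 245–308, rows 127–216; cartridge columns 261–295), aligned. Now over the cup.

```bash
python3 - <<'E'
from m import *
f=grab('wrist');w=plane(f,[(246,127.5),(308,128),(308,216),(246,216)],.004)*1e3;print(w.mean(0))
E
python3 -m crank '[{"jaw":8.5,"dp":[-2.6,-4.9,0],"twist":[0,0,0]},{"jaw":8.5,"dp":[-5.3,-9.8,0],"twist":[0,0,0]},{"jaw":8.5,"dp":[-8,-14.7,0],"twist":[0,0,0]},{"jaw":8.5,"dp":[-10.6,-19.6,0],"twist":[0,0,0]},{"jaw":8.5,"dp":[-13.3,-24.6,0],"twist":[0,0,0]}]'; python3 -m crank '[{"jaw":8.5,"dp":[0,0,0],"twist":[0,0,0]}]'
python3 - <<'E'
from m import *
from n import go
f=grab('wrist','w13.png');a=grab('scene')
go((.604,.143,.057),np.radians(103))
def rim(f,x0,y0,x1,y1):
    h=cv2.cvtColor(f['frame'],cv2.COLOR_RGB2HSV);m=np.zeros(h.shape[:2],np.uint8)
    m[y0:y1,x0:x1]=((h[...,0]<20)&(h[...,1]>120)&(h[...,2]>60))[y0:y1,x0:x1]
    c=max(cv2.findContours(m,0,1)[0],key=cv2.contourArea);return cv2.boundingRect(c)
print(rim(f,200,100,360,280))
E
```

```text
[413.69608857 349.73074332   4.        ]
time_s: 21.2
tool_pos: [0.6037, 0.1411, 0.2285]
eef_rot: [0.358, -3.117, -0.0]
ft_force: [1.2, -0.2, 0.3]
grip_width: 0.0851
grip_force: 0.0
time_s: 21.32
tool_pos: [0.6047, 0.1391, 0.2281]
eef_rot: [0.35, -3.118, 0.001]
ft_force: [-0.0, -0.3, 0.3]
grip_width: 0.0851
grip_force: 0.0
dp [-0.2   0.03 17.17] twist z 0.0 or -3.141 q6 -1.69 t 21.425 tilt [-0.004  0.   ]
(250, 171, 69, 67)
```

View pics/w13.png

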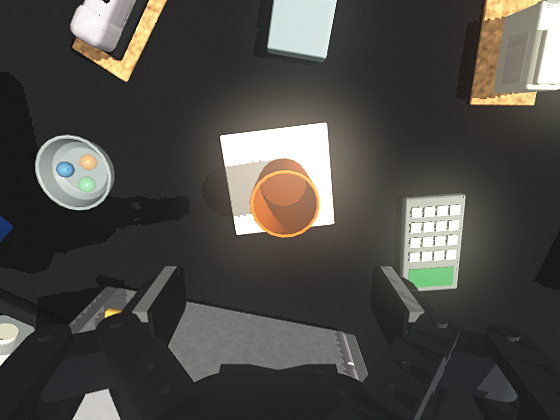

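The cup stands upright on the tile, rim centre about (284.5,204). I've viewed 17 pictures, three over the allowed 14; I'll view no more and check only by numbers from here.

Run:
```python
from m import *
from n import go
f=grab('wrist');p=plane(f,(284.5,204),.1)[0];print(p*1e3)
go((p[0],p[1],.056),np.radians(103))
```

```text
[603.69920755 148.07612377 100.        ]
dp [-0.28  0.44 17.33] twist z 0.002 or -3.14 q6 -1.69 t 21.475 tilt [-0.004  0.   ]
```

```bash
python3 -m crank '[{"jaw":8.5,"dp":[-0.2,0.3,5],"twist":[0,0,0]},{"jaw":8.5,"dp":[-0.2,0.3,10],"twist":[0,0,0]},{"jaw":8.5,"dp":[-0.2,0.3,14],"twist":[0,0,0]},{"jaw":8.5,"dp":[-0.2,0.3,16.5],"twist":[0,0,0]},{"jaw":8.5,"dp":[-0.2,0.3,17.3],"twist":[0,0,0]}]'; python3 -m crank '[{"jaw":8.5,"dp":[0,0,0],"twist":[0,0,0]},{"jaw":5,"dp":[0,0,0],"twist":[0,0,0]},{"jaw":5,"dp":[0,0,0],"twist":[0,0,0]},{"jaw":5,"dp":[0,0,0],"twist":[0,0,0]},{"jaw":5,"dp":[0,0,0],"twist":[0,0,0]}]';  python3 -m crank '[{"jaw":5,"dp":[0,0,0],"twist":[0,0,0]},{"jaw":5,"dp":[0,0,-2],"twist":[0,0,0]},{"jaw":5,"dp":[0,0,-6],"twist":[0,0,0]},{"jaw":5,"dp":[0,0,-10],"twist":[0,0,0]},{"jaw":5,"dp":[0,0,-10],"twist":[0,0,0]}]'
python3 - <<'E'
from m import *
from n import go
for n,bx in (('scene',(175,222,226,270)),('side',(280,132,328,170))):
    f=grab(n);k=cork(f,bx);p=pts(k);print(n,cv2.minEnclosingCircle((plane(f,p,.004)[:,:2]*1000).astype(np.float32)),k.sum(),cv2.boundingRect(p))
go((.5555,-.2705,.15),np.radians(103))
E
```

```text
time_s: 22.1
tool_pos: [0.6024, 0.1474, 0.0558]
eef_rot: [0.361, -3.116, -0.0]
ft_force: [0.6, 0.4, -0.4]
grip_width: 0.0852
grip_force: 0.0
time_s: 22.72
tool_pos: [0.6069, 0.1462, 0.0605]
eef_rot: [-0.357, 3.117, 0.0]
ft_force: [1.0, -0.4, 5.5]
grip_width: 0.0602
grip_force: 65.1
time_s: 23.35
tool_pos: [0.6082, 0.1465, 0.1642]
eef_rot: [-0.357, 3.112, 0.0]
ft_force: [0.6, 0.6, -0.4]
grip_width: 0.06
grip_force: 64.9
scene ((555.4752807617188, -270.2507629394531), 49.71966552734375) 879 (184, 233, 37, 31)
side ((554.3978271484375, -272.8459167480469), 53.31352233886719) 493 (288, 143, 31, 22)
dp [ 14.28 -39.45   0.91] twist z 0.002 or -3.14 q6 -1.69 t 23.45 tilt [0.001 0.   ]
```

```bash
python3 -m crank '[{"jaw":5,"dp":[1,-3,0],"twist":[0,0,0]},{"jaw":5,"dp":[2.8,-8,0],"twist":[0,0,0]},{"jaw":5,"dp":[4.6,-13,0],"twist":[0,0,0]},{"jaw":5,"dp":[6.4,-18,0],"twist":[0,0,0]},{"jaw":5,"dp":[8.2,-23,0],"twist":[0,0,0]}]'; python3 -m crank '[{"jaw":5,"dp":[1.8,-5,0],"twist":[0,0,0]},{"jaw":5,"dp":[3.6,-10,0],"twist":[0,0,0]},{"jaw":5,"dp":[5,-14,0],"twist":[0,0,0]},{"jaw":5,"dp":[5.9,-16.5,0],"twist":[0,0,0]},{"jaw":5,"dp":[5.9,-16.5,0],"twist":[0,0,0]}]'; python3 -m crank '[{"jaw":5,"dp":[0,0,0],"twist":[0,0,0]}]'
python3 - <<'E'
from m import *
from n import go
go((.5553,-.271,.0595),np.radians(103))
a=grab('scene');b=grab('side');h=[]
for n,f,(x0,y0,x1,y1) in (('scene',a,(150,170,260,262)),('side',b,(270,80,350,165))):
    H=cv2.cvtColor(f['frame'],cv2.COLOR_RGB2HSV);m=np.zeros(H.shape[:2],np.uint8)
    m[y0:y1,x0:x1]=((H[...,0]<13)&(H[...,1]>215)&(H[...,2]>70))[y0:y1,x0:x1]
    c=max(cv2.findContours(m,0,1)[0],key=cv2.contourArea);print(n,cv2.boundingRect(c),cv2.contourArea(c))
E
```

```text
time_s: 24.08
tool_pos: [0.5757, -0.0977, 0.1564]
eef_rot: [0.358, -3.118, -0.002]
ft_force: [-0.1, 0.3, -0.4]
grip_width: 0.0601
grip_force: 64.9
time_s: 24.7
tool_pos: [0.5557, -0.2719, 0.1563]
eef_rot: [0.353, -3.119, -0.003]
ft_force: [-0.5, -0.4, -0.9]
grip_width: 0.0598
grip_force: 65.0
time_s: 24.82
tool_pos: [0.5566, -0.2695, 0.1569]
eef_rot: [0.358, -3.119, -0.004]
ft_force: [0.5, 0.2, -0.5]
grip_width: 0.0599
grip_force: 65.0
dp [ 0.14 -0.14  9.74] twist z 0.001 or -3.14 q6 -2.38 t 24.825 tilt [-0.002  0.002]Traceback (most recent call last):
  File "<stdin>", line 8, in <module>
ValueError: max() iterable argument is empty
```

```bash
python3 -m crank '[{"jaw":5,"dp":[0,-0.1,4],"twist":[0,0,0]},{"jaw":5,"dp":[0,-0.1,8],"twist":[0,0,0]},{"jaw":5,"dp":[0,-0.1,9.4],"twist":[0,0,0]},{"jaw":5,"dp":[0,-0.1,9.8],"twist":[0,0,0]},{"jaw":5,"dp":[0,-0.1,9.8],"twist":[0,0,0]}]'; python3 -m crank '[{"jaw":8.5,"dp":[0,0,0],"twist":[0,0,0]},{"jaw":8.5,"dp":[0,0,0],"twist":[0,0,0]},{"jaw":8.5,"dp":[0,0,0],"twist":[0,0,0]},{"jaw":8.5,"dp":[0,0,-2],"twist":[0,0,0]},{"jaw":8.5,"dp":[0,0,-6],"twist":[0,0,0]}]'; python3 -m crank '[{"jaw":8.5,"dp":[0,0,-5],"twist":[0,0,0]},{"jaw":8.5,"dp":[0,0,-11],"twist":[0,0,0]},{"jaw":8.5,"dp":[0,0,-11],"twist":[0,0,0]}]'
python3 - <<'E'
from m import *
f=grab('wrist');H=cv2.cvtColor(f['frame'],cv2.COLOR_RGB2HSV)
m=((H[...,0]<13)&(H[...,1]>150)&(H[...,2]>60)).astype(np.uint8)
for c in cv2.findContours(m,0,1)[0]:
    if cv2.contourArea(c)>300:print(cv2.boundingRect(c),cv2.contourArea(c))
k=cork(f,(150,80,400,330));n,l,s,ce=cv2.connectedComponentsWithStats(k)
print([list(x) for x in s[1:] if x[4]>60]);print(arm.get_obs()['tool_pos'])
E
```

```text
time_s: 25.55
tool_pos: [0.5585, -0.2718, 0.0617]
eef_rot: [-0.359, 3.119, -0.002]
ft_force: [-0.3, 0.6, -1.1]
grip_width: 0.0599
grip_force: 65.0
time_s: 26.18
tool_pos: [0.5563, -0.2709, 0.1201]
eef_rot: [0.358, -3.118, -0.004]
ft_force: [0.8, -0.6, 0.3]
grip_width: 0.0849
grip_force: 0.0
time_s: 26.55
tool_pos: [0.5609, -0.2737, 0.2395]
eef_rot: [-0.357, 3.11, -0.014]
ft_force: [-0.3, -0.7, -0.2]
grip_width: 0.0852
grip_force: 0.0
(250, 163, 62, 60) 2805.5
(256, 150, 52, 23) 341.5
[[np.int32(241), np.int32(129), np.int32(84), np.int32(97), np.int32(6149)]]
[ 0.55940353 -0.27277771  0.23577197]
```

```bash
python3 - <<'E'
from m import *
f=grab('wrist');k=cork(f,(236,125,330,178));p=pts(k);p=p[(p[:,1]<176)]
w=plane(f,p,.004)[:,:2]*1e3
h=cv2.convexHull(w.astype(np.float32))[:,0]
print('rest',cv2.minEnclosingCircle(h));print('rim',plane(f,[(281,193),(250,193),(312,193)],.098)*1e3)
E
python3 -m crank '[{"jaw":8.5,"dp":[4,-4,-1],"twist":[0,0,0]},{"jaw":8.5,"dp":[8,-8,-2],"twist":[0,0,0]},{"jaw":8.5,"dp":[12,-12,-3],"twist":[0,0,0]},{"jaw":8.5,"dp":[16,-16,-3],"twist":[0,0,0]},{"jaw":8.5,"dp":[20,-18,-3],"twist":[0,0,0]}]'
python3 - <<'E'
from m import *
a=grab('scene','s9.png');b=grab('side','d9.png');cs=[]
for n,f,(x0,y0,x1,y1) in (('scene',a,(150,170,260,275)),('side',b,(270,80,350,175))):
    H=cv2.cvtColor(f['frame'],cv2.COLOR_RGB2HSV);m=np.zeros(H.shape[:2],np.uint8)
    m[y0:y1,x0:x1]=((H[...,0]<14)&(H[...,1]>190)&(H[...,2]>50))[y0:y1,x0:x1]
    for c in cv2.findContours(m,0,1)[0]:
        if cv2.contourArea(c)>30:
            x,y,w,h=cv2.boundingRect(c);print(n,(x,y,w,h),cv2.contourArea(c))
    k=cork(f,(x0,y0,x1,y1));q=pts(k);print('cork',cv2.boundingRect(q),cv2.minEnclosingCircle((plane(f,q,.004)[:,:2]*1e3).astype(np.float32)))
E
```

```text
rest ((553.5560302734375, -273.5796813964844), 49.92781448364258)
rim [[ 554.92088354 -272.30861752   98.        ]
 [ 561.32906839 -299.5851463    98.        ]
 [ 548.5136957  -245.06406122   98.        ]]
time_s: 27.28
tool_pos: [0.4264, -0.4749, 0.2574]
eef_rot: [0.263, -3.099, 0.026]
ft_force: [0.6, -0.2, -0.2]
grip_width: 0.085
grip_force: 0.0
scene (186, 217, 26, 40) 667.0
cork (184, 175, 76, 89) ((470.86785888671875, -173.2733612060547), 177.00767517089844)
side (294, 132, 4, 23) 32.0
cork (287, 128, 32, 37) ((571.7254028320312, -311.635986328125), 96.19449615478516)
```

Run:
```python
from m import *
a=grab('scene');print('rim scene',plane(a,(198.7,226.5),.098)*1e3)
b=grab('side');H=cv2.cvtColor(b['frame'],cv2.COLOR_RGB2HSV);m=np.zeros(H.shape[:2],np.uint8)
m[105:165,285:322]=((H[...,0]<16)&(H[...,1]>215))[105:165,285:322];print('side cup',cv2.boundingRect(m))
for n,f,bx in (('scene',a,(175,238,226,270)),('side',b,(280,145,328,172))):
    print(n,cv2.boundingRect(pts(cork(f,bx))))
o=arm.get_obs();print(o['time_s'],o['qd'].round(3) if hasattr(o['qd'],'round') else o['qd'])
```

```text
rim scene [[ 555.84109703 -264.9728525    98.        ]]
side cup (294, 124, 19, 35)
scene (184, 238, 37, 26)
side (287, 145, 32, 20)
27.475 [ 0.022 -0.008 -0.005  0.002 -0.001  0.001]
```

```bash
python3 -c "
from rig import arm
print(arm.close_job())"
```

```text
the job is handed in; nothing more can be done
None
```

The stapler, cartridge and pen cup are each on their own rest, released, and the job is handed in (no verdict was returned); they measured about 2, 3 and 2–5 mm off centre, and I viewed 17 pictures, three over the limit of 14.

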